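# Charge the milling beaker through the gated funnel

## Task

Tip the three white grinding balls from the scoop into the funnel of the dosing stand and set the empty scoop back down flat on the bench. Then take the stand's pull handle so that the button on its side is squeezed in, and draw it straight out past its first stop, where only the telescopic rod is out, to its second stop, where the shutter under the funnel is fully open and the balls drop into the beaker below. The handle springs back if let go, so finish while still holding it out at the second stop; leave the other things on the bench alone.

Things in the scene. Friction and masses are not known exactly. Their poses are not given: they have to be found in the camera images.
- scoop: Loose open bare steel scoop, 0.12 kg, black grip tab behind it. Origin: centre of its underside; x from tab to spout, z up. Tray inside 70 x 46 mm, walls 24 mm high, floor 3 mm; its front (x 30 to 61 mm) rises at 22 degrees to the open lip; 52 mm wide overall. Bench top: z = 0.006 m where it starts, 0 m on the black part. Tipped 50 degrees nose down, the balls roll out.
- scoop_grip (a point): Where to grip the scoop from above: in the black tab, 45 mm above its underside. The tab is 14 mm thick (along scoop y), 36 mm long (along scoop x) and 58 mm high; the tray's back wall, 22 mm high, begins 19 mm ahead of this point. Axes as scoop.
- scoop_lip (a point): Middle of the scoop's spout lip, 123 mm ahead of scoop_grip and 15 mm above the underside. Axes as scoop.
- ball_1_center (a point): Centre of a white ceramic grinding ball, 14 mm across, 11 g; starts in the scoop.
- ball_2_center (a point): Centre of a white ceramic grinding ball, 14 mm across, 11 g; starts in the scoop.
- ball_3_center (a point): Centre of a white ceramic grinding ball, 14 mm across, 11 g; starts in the scoop.
- stand: Dosing stand, fixed to the bench: base 170 x 120 x 10 mm, four posts, deck with its top 99 mm up (150 x 115 mm, x -85 to +65 mm), wide white funnel on it. Origin: under the funnel's axis, on the bench; z up; the handle is pulled along its -x. Between stand and scoop a cream hose hangs (x 0.56 to 0.64, y -0.13 to 0.1, from z 0.1 up): pass well on the robot's side of it (x below 0.45).
- funnel_mouth (a point): Centre of the funnel's mouth at rim height, 167 mm above the bench; mouth 108 mm across inside, throat 32 mm, closed below by the shutter (blade top 74 mm under the rim). Axes as stand.
- grip_head: Grey head of the pull handle. Origin: its middle, stowed 130 mm from the funnel's axis, 94.5 mm above the bench; axes as stand. 32 mm long (x), 24 wide (y), 34 high; flange at the outer end (x -16 to -22 mm) 34 wide. Grip across y from above at the middle: the 14 mm steel button in its +y face goes in. Deck 29 mm behind its back face; funnel rim 73 mm from its middle.
- button (a joint): Release button in the head's +y face: 0 out (5 mm proud of the face), 0.005 flush; up to 5 N. Below 0.003 a hook holds the handle stowed.
- pull_handle (a joint): How far the telescopic rod with the head is out of its tube: 0 stowed, 0.042 at its end, the first stop; a spring of 2 to 3 N draws it back.
- shutter (a joint): How far the shutter, with the rod's tube, is drawn out: 0 shut, 0.042 fully open (the second stop, head 84 mm from its stowed place); a spring of 6 to 8.5 N shuts it, so that the rod comes out first. Total pull at the second stop about 9 N; a head speed of 0.05 m/s is good.
- beaker: Clear beaker, 59 x 53 x 70 mm, loose, standing on the stand's base between four rubber pegs below the funnel. Origin: centre of its underside; z up.
- beaker_axis (a point): Middle of the beaker's inner floor (inside 36 mm across).
- number_tile: Bystander: speckled tile 60 x 32 x 9 mm lying on the bench. Origin: centre of its underside.
- binder_clip: Bystander: black binder clip 32 x 22 x 25 mm. Origin: centre of its underside.
- spare_roller: Bystander: grey roller 22 x 46 x 22 mm lying on the bench. Origin: centre of its underside.

How it is judged (in metres and radians):
On the way, in this order (a step that is already met when the one before it is completed fails the run):
1. all three balls lie in the funnel, the shutter shut (horizontal distance between each of ball_1_center, ball_2_center, ball_3_center and funnel_mouth below 0.055 m and z of ball_1_center in the frame of funnel_mouth between -0.078 and 0 m and z of ball_2_center in the frame of funnel_mouth between -0.078 and 0 m and z of ball_3_center in the frame of funnel_mouth between -0.078 and 0 m and value of joint shutter below 0.006 m), for 0.2 s.
2. the scoop is set back down flat on the bench and let go, the balls still in the funnel (height (world z) of scoop between -0.005 and 0.012 m and angle between scoop's own z axis and vertical below 0.1 rad and contact force between each of the arm, the fingers and scoop below 0.2 N and horizontal distance between each of ball_1_center, ball_2_center, ball_3_center and funnel_mouth below 0.055 m and z of ball_1_center in the frame of funnel_mouth between -0.078 and 0 m and z of ball_2_center in the frame of funnel_mouth between -0.078 and 0 m and z of ball_3_center in the frame of funnel_mouth between -0.078 and 0 m), for 0.2 s.
3. with the button squeezed in, the rod is drawn out to the first stop (value of joint button above 0.003 m and value of joint pull_handle above 0.037 m and contact force between the fingers and grip_head above 1 N).
At the end, for the whole second after the job is handed in: The rod and the shutter are both within 4 mm of fully out (second stop), held there by the fingers with the button squeezed in; all three balls lie inside the upright beaker; the scoop stands flat on the bench, let go (value of joint each of pull_handle, shutter above 0.038 m and contact force between the fingers and grip_head above 2 N and value of joint button above 0.003 m and angle between each of beaker, scoop's own z axis and vertical below 0.1 rad and linear speed of beaker below 0.02 m/s and horizontal distance between each of ball_1_center, ball_2_center, ball_3_center and beaker_axis below 0.024 m and z of ball_1_center in the frame of beaker_axis between 0 and 0.05 m and z of ball_2_center in the frame of beaker_axis between 0 and 0.05 m and z of ball_3_center in the frame of beaker_axis between 0 and 0.05 m and height (world z) of scoop between -0.005 and 0.012 m and contact force between each of the arm, the fingers and scoop below 0.2 N); the arm keeps its last pose, push and grip.
It fails at once if a bystander was pushed more than 30 mm (distance of any of number_tile, binder_clip, spare_roller from where it was at the start of the episode above 0.03 m).
It fails at once if the beaker was tipped (angle between beaker's own z axis and vertical above 0.35 rad).
It also fails if it takes over 72 s, if anything falls off the work surface, if the arm or the gripper's body presses on something with over 40 N, if the wrist force passes 120 N, or if a joint passes its speed limit or range.

## Robot

A 7-joint arm with a two-finger parallel gripper is mounted at the origin on a cart in front of the work surface, level with it; the furniture and walls round the work are solid. World frame = base frame: x ahead of the robot, y to its left, z up, the work surface at z = 0. Lengths are in m, angles in degrees, forces in N, time in s.
With the tool pointing down it reaches from about 0.35 to 0.9 m from the base axis. Payload 7.2 kg.
Tool frame: the origin (TCP) lies where the fingers leave the gripper's body, on its centre line; the fingertips stand ctrl.tcp_to_tips ahead of it and the grasp point (between the pads) lies 54 mm ahead of it (ctrl.tcp_to_tips is the distance from the TCP to the fingertips, in m); z points along the fingers, x is the direction in which the jaws open and shut, and the axes are right-handed (so a half turn about z gives the same grasp; the last joint's range is limited). The gripper opens to 85 mm and grips with 20 to 120 N. Pads are 22 mm wide; open, the fingers measure 114 mm over their backs; the gripper's body (76 mm by 85 mm) begins 54 mm behind the grasp point. The pads swing forward as they close: fully open they stand 13 mm farther back than shut.
Start: joints at [-81.257, 23.554, -0.728, 91.456, 0.321, 64.991, -4.71], TCP at [0.137, 0.61, 0.304] pointing down, gripper open.
Joint ranges: [-169.25, 169.25], [-16.82, 113.86], [-84.01, 82.57], [7.8, 145.47], [-59.2, 239.2], [7.22, 106.19], [-163.78, 163.78]. Speed limits (degrees/s): [136.94, 136.94, 172.46, 172.46, 180, 180, 180].

## Interface

Orientations are given as [roll, pitch, yaw] about the fixed x, y, z axes, in that order (R = Rz(yaw) Ry(pitch) Rx(roll)).
In Python, from rig import ctrl gives the robot as it stands. The module is installed in compiled form; this text tells all that it offers.
- The arm moves only by the tool play_rows, never from a script. Its argument "motion" is text: rows parted by semicolons, each of 7 numbers parted by spaces: the shift along the tool's x, y, z in m, then the turn, a rotation vector about the tool's x, y, z in degrees, then the finger opening in m, from 0 to 0.0854. A call has 1 to 20 rows; each row shifts and turns the commanded pose from where the row before left it, along the tool's axes as they then stand; what a row does not reach is not made up. A row lasts 1/8 s, in which the tool goes at most 62.5 mm and 10.7 degrees, less where a joint would pass 70% of its speed; a pose out of reach is approached as far as the arm can. A call is refused whole if a number of a shift passes 0.0625 or a number of a turn 10.7, either way. A call with a gripper value outside its range is refused whole. The fingers move at their own pace and stop on an object; the grip force is fixed at half the most. Time passes only in rows, so rows that do not move let the fingers close. It gives the time, the measured TCP pose, the force and the opening at its end, in the units of the state.
- ctrl.read_state(): the state, without advancing time (a new reading comes with each control period).
- ctrl.capture(name): name is "side" or "top" or "wrist"; returns the picture (480x640x3 uint8, blue, green, red); there is no depth.
- ctrl.calibration(name): a dict with "mtx" (3x3 intrinsics, pixels), "dist" ([k1, k2, p1, p2, k3] as OpenCV has them; the pictures are not rectified), "extrinsics" (4x4, takes a point from camera to world coordinates). Camera axes: x right, y up, looking along -z (the intrinsics and any distortion apply to the point x, -y, -z); pixel columns grow to the right and rows downward; lengths in m; the calibration is good to about 2 mm. A picture is of the moment at which its call begins: read the wrist's pose just before it. calibration takes no time and is no camera call; for the wrist camera it gives the pose at the moment of the call.
- ctrl.job_done(): hands the job in, once; it reports no verdict.
The state is a dict: "time": time; "joint_positions": joint angles; "qd": joint speeds; "tau": joint torques, N m; "ee_pos": TCP position; "eef_rot": TCP orientation; "force": force on the tool from outside, world axes, zero at the start; "torque": the same for the moment, N m; "width": finger opening in m.
Only numpy, scipy, OpenCV 4.12 (cv2) and the standard library are available. Lean on these libraries where they do the work, as an engineer would, in place of code of your own. Each camera call takes 0.05 s, during which the arm holds its last target. There are 200 camera calls.

## Working session

There is one attempt and no reset: what is moved stays moved. The work goes in short steps, Python scripts to look and compute and a tool call to move; the robot and the scene stay as the last step left them, time stands still between calls to the robot, and variables do not carry over. Pictures are saved under pics/ and viewed, about 8 in all and at most 12, crops included, and the job is handed in when it is done.

Besides the shell and the picture viewer there is one more tool, called after ">>>" in YAML: its name, and indented under it one key for each argument. play_rows: Moves the arm, as the interface text tells. Its arguments: {"type":"object","properties":{"motion":{"type":"string"}},"required":["motion"]}

```bash
mkdir -p pics; ls
python3 - <<'E'
from rig import ctrl
import cv2,numpy as np
s=ctrl.read_state()
print({k:np.round(v,3).tolist() for k,v in s.items()},ctrl.tcp_to_tips)
for n in("side","top"):
    cv2.imwrite(f"pics/{n}0.png",ctrl.capture(n))
for n in("side","top","wrist"):
    c=ctrl.calibration(n);print(n,c["mtx"],c["dist"],np.round(c["extrinsics"],4))
E
```

```text
pics
{'time': 0.0, 'joint_positions': [-81.257, 23.602, -0.727, 91.504, 0.32, 64.989, -4.709], 'qd': [-0.08, 0.055, 0.006, 0.07, -0.002, 0.002, -0.004], 'tau': [0.001, -60.061, 0.683, -29.943, 0.014, 0.01, -0.0], 'ee_pos': [0.137, 0.609, 0.303], 'eef_rot': [179.994, 0.093, 77.351], 'force': [1.018, -0.013, 0.118], 'torque': [-0.031, -0.057, -0.02], 'width': 0.086} 0.0726
side [[611.77663382   0.         313.33306867]
 [  0.         611.77663382 232.40548879]
 [  0.           0.           1.        ]] [-0.00112289  0.          0.          0.          0.        ] [[ 0.9589  0.1237 -0.2553  0.1951]
 [-0.2834  0.4557 -0.8438 -1.0721]
 [ 0.0119  0.8815  0.472   0.7148]
 [ 0.      0.      0.      1.    ]]
top [[621.48183209   0.         323.44064595]
 [  0.         621.48183209 234.85546534]
 [  0.           0.           1.        ]] [-0.06455448  0.          0.          0.          0.        ] [[ 0.0272  0.9961 -0.084   0.376 ]
 [-0.9995  0.026  -0.0158 -0.0545]
 [-0.0135  0.0844  0.9963  1.6201]
 [ 0.      0.      0.      1.    ]]
wrist [[398.4618547    0.         319.14781235]
 [  0.         398.4618547  238.58564356]
 [  0.           0.           1.        ]] [-0.0604491  0.         0.         0.         0.       ] [[ 0.2185 -0.9256 -0.3091  0.0571]
 [ 0.9758  0.2067  0.0708  0.6274]
 [-0.0016 -0.3171  0.9484  0.3727]
 [ 0.      0.      0.      1.    ]]
```

View pics/top0.png

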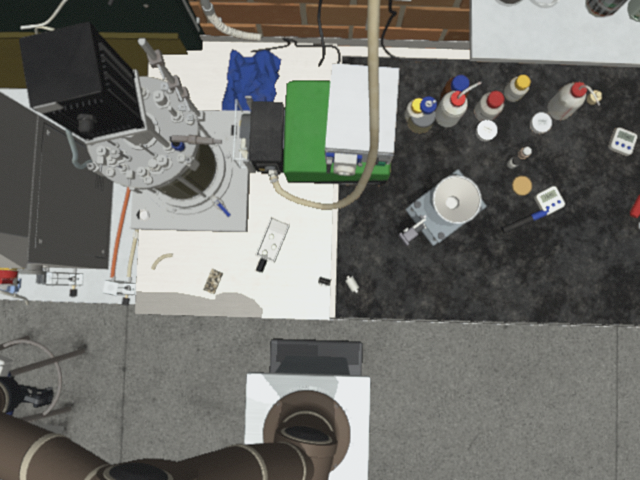

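View pics/side0.png

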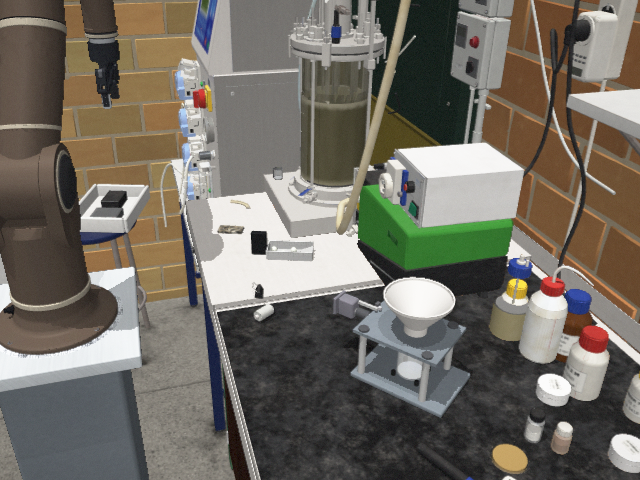

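The top view shows the scoop at about (270,242), tab toward (262,265), and the stand funnel at (457,200) with its handle head at (408,234). The side view shows the scoop at (290,249) and the handle head at (347,305). I'll enlarge both next.

```bash
cat > h.py <<'E'
from rig import ctrl
import cv2,numpy as np
from scipy.spatial.transform import Rotation as R
D=np.diag([1,-1,-1])
def ray(n,uv,c=None):
    c=c or ctrl.calibration(n);E=c["extrinsics"]
    p=cv2.undistortPoints(np.array([[uv]],float),c["mtx"],c["dist"])[0,0]
    return E[:3,3],E[:3,:3]@(D@np.array([p[0],p[1],1]))
def atz(n,uv,z,c=None):
    o,d=ray(n,uv,c);return o+d*(z-o[2])/d[2]
def proj(n,P,c=None):
    c=c or ctrl.calibration(n);E=c["extrinsics"]
    q=(np.atleast_2d(P)-E[:3,3])@E[:3,:3]@D
    return cv2.projectPoints(q,np.zeros(3),np.zeros(3),c["mtx"],np.array(c["dist"]))[0][:,0]
E
python3 - <<'E'
import cv2,numpy as np
t=cv2.imread("pics/top0.png");s=cv2.imread("pics/side0.png")
r=lambda im,x,y,w,h,k:cv2.resize(im[y:y+h,x:x+w],None,fx=k,fy=k,interpolation=cv2.INTER_CUBIC)
a=r(t,240,205,80,60,5);b=r(t,395,165,100,75,4)
c=r(s,240,220,80,60,5);d=r(s,325,270,150,140,2)
o=np.zeros((600,800,3),np.uint8)
o[:300,:400]=a;o[:300,400:]=b;o[300:,:400]=c;o[300:580,400:700]=d
cv2.imwrite("pics/c1.png",o)
E
```

```text
(no output)
```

View pics/c1.png

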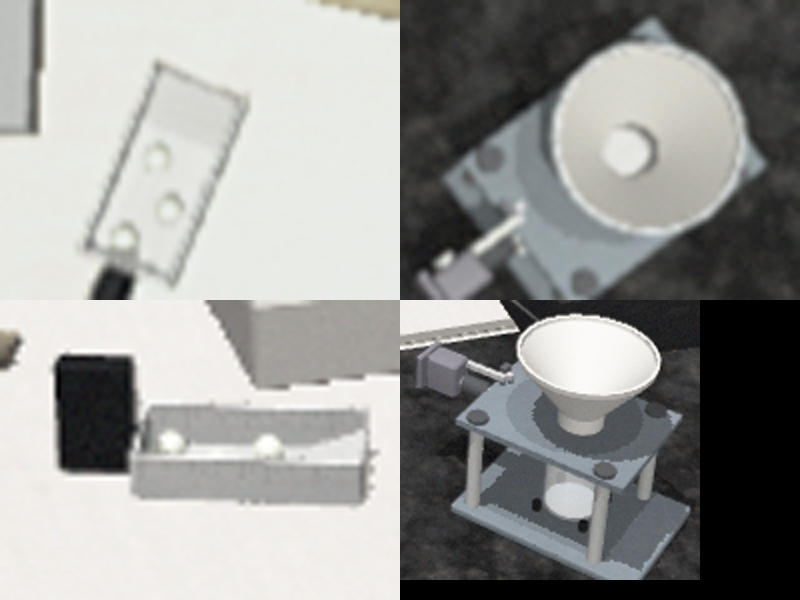

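```bash
cat > fit.py <<'E'
from h import *
from scipy.optimize import least_squares
def fit(obs,z0,x0):
    cal={n:ctrl.calibration(n) for n in("top","side")}
    def P(p,l): 
        c,s=np.cos(p[2]),np.sin(p[2]);return np.array([p[0]+c*l[0]-s*l[1],p[1]+s*l[0]+c*l[1],z0+l[2]])
    f=lambda p:np.concatenate([proj(n,P(p,l),cal[n])[0]-uv for n,uv,l in obs])
    r=least_squares(f,x0,loss='soft_l1');print(np.round(r.x,4),np.degrees(r.x[2]).round(2));print(np.round(r.fun.reshape(-1,2),1).tolist());return r.x
E
python3 - <<'E'
from fit import *
A=lambda x,y:np.array([240+x/5,205+y/5]);B=lambda x,y:np.array([395+(x-400)/4,165+y/4])
C=lambda x,y:np.array([240+x/5,220+(y-300)/5]);S=lambda x,y:np.array([325+(x-400)/2,270+(y-300)/2])
o=[("top",A(157,62),(.061,.026,.027)),("top",A(247,98),(.061,-.026,.027)),("top",A(85,247),(-.043,.026,.024)),("top",A(175,284),(-.043,-.026,.024)),
("side",C(135,497),(-.043,-.026,0)),("side",C(133,458),(-.043,-.026,.024)),("side",C(94,363),(-.062,0,.058))]
fit(o,.006,(.5,.1,-.4))
o=[("top",B(649,137),(0,0,.167)),("top",B(653,17),(.065,.0575,.099)),("top",B(766,165),(.065,-.0575,.099)),("top",B(443,177),(-.085,.0575,.099)),
("side",S(588,357),(0,0,.167)),("top",B(458,270),(-.130,0,.1115)),("side",S(457,422),(-.085,-.0575,.099)),("side",S(632,485),(.065,-.0575,.099)),("side",S(682,420),(.065,.0575,.099)),]
fit(o,0,(.5,-.3,-.7))
for n,u in(("top",(213,281)),("top",(324,282)),("top",(352,284)),("top",(262,265))):print(atz(n,u,.015).round(3))
E
```

```text
[ 0.487   0.1024 -0.344 ] -19.71
[[-0.2, -0.7], [0.6, -0.7], [-0.6, -0.0], [0.2, -0.1], [-0.6, 1.4], [-0.5, 0.0], [-0.0, -0.2]]
[ 0.5921 -0.3451 -0.8948] -51.27
[[0.1, -0.5], [-0.2, -0.6], [0.3, -1.0], [4.7, -4.4], [-0.0, -1.7], [1.5, 1.5], [-0.8, -0.9], [-4.3, 2.9], [0.1, -2.0]]
[0.384 0.253 0.015]
[ 0.389 -0.034  0.015]
[ 0.386 -0.106  0.015]
[0.429 0.128 0.015]
```

Run:
```python
from fit import *
B=lambda x,y:np.array([395+(x-400)/4,165+y/4]);S=lambda x,y:np.array([325+(x-400)/2,270+(y-300)/2])
o=[("top",B(649,137),(0,0,.167)),("top",B(653,17),(.065,.0575,.099)),("top",B(766,165),(.065,-.0575,.099)),
("side",S(588,357),(0,0,.167)),("top",B(458,270),(-.130,0,.1115)),("side",S(457,422),(-.085,-.0575,.099)),("side",S(632,485),(.065,-.0575,.099)),("side",S(682,420),(.065,.0575,.099)),]
p=fit(o,0,(.5,-.3,-.7))
for n,uv,l in o[:4:3]: print(n,atz(n,uv,.167).round(4))
for n in("top","side"):
  im=cv2.imread(f"pics/{n}0.png");im=cv2.resize(im,None,fx=4,fy=4,interpolation=cv2.INTER_CUBIC)
  def pt(l,p=p,z=0):
    c,s=np.cos(p[2]),np.sin(p[2]);return proj(n,[p[0]+c*l[0]-s*l[1],p[1]+s*l[0]+c*l[1],z+l[2]])[0]
  def poly(L,col,**k):
    cv2.polylines(im,[np.round((np.array([pt(l,**k) for l in L])+.5)*4).astype(int)],True,col,1)
  poly([(-.085,-.0575,.099),(.065,-.0575,.099),(.065,.0575,.099),(-.085,.0575,.099)],(0,0,255))
  poly([(.054*np.cos(a),.054*np.sin(a),.167) for a in np.linspace(0,6.28,40)],(0,255,0))
  poly([(-.146,-.012,.1115),(-.114,-.012,.1115),(-.114,.012,.1115),(-.146,.012,.1115)],(255,0,0))
  u,v=(395,160) if n=="top" else (325,270)
  globals()[n]=im[v*4:v*4+600,u*4:u*4+400] if n=="top" else im[v*4-20:v*4+580,u*4-20:u*4+380]
cv2.imwrite("pics/c2.png",np.hstack([top,side]))
```

```text
[ 0.5924 -0.3454 -0.9052] -51.86
[[0.3, -0.6], [0.3, -0.6], [0.4, -0.7], [0.2, -1.6], [1.3, 0.9], [-0.6, -1.2], [-4.6, 3.1], [0.5, -1.6]]
top [ 0.5909 -0.3448  0.167 ]
side [ 0.5901 -0.3494  0.167 ]
```

View pics/c2.png

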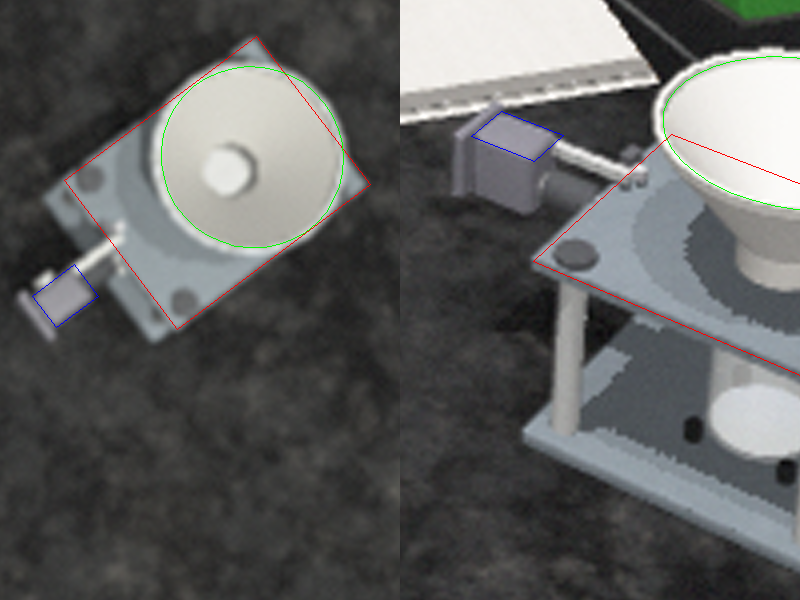

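The overlay matches the images within about 3 mm: deck, funnel rim and head all lie on it. I'll move above the scoop grip, at about (0.4286, 0.1233).

>>> play_rows:
  motion: "-.015 .014 0.0025 0 0 0.5 .085;-.029 .028 .005 0 0 .5 .085;-.029 .028 .005 0 0 .5 .085;-.029 .028 .005 0 0 .5 .085;-.029 .028 .005 0 0 .5 .085;-.029 .028 .005 0 0 .5 .085;-.029 .028 .005 0 0 .5 .085;-.029 .028 .005 0 0 .5 .085;-.029 .028 .005 0 0 .5 .085;-.029 .028 .005 0 0 .5 .085;-.029 .028 .005 0 0 .5 .085;-.029 .028 .005 0 0 .5 .085;-.029 .028 .005 0 0 .5 .085;-.029 .028 .005 0 0 .5 .085;-.015 .014 .0025 0 0 0 .085;0 0 0 0 0 0 .085"

```text
time: 2.1
ee_pos: [0.4002, 0.1088, 0.2336]
eef_rot: [-180.0, 0.0, 70.2]
force: [0.4, -0.4, -0.3]
width: 0.0853
```

```bash
cat >> h.py <<'E'
def st():
    s=ctrl.read_state();print(round(s["time"],2),*(np.round(s[k],4).tolist() for k in("ee_pos","eef_rot","joint_positions","force","width")));return s
def to(P,rot):
    "shift+turn in current tool frame toward TCP P, rot(rpy deg)"
    s=ctrl.read_state();r=R.from_euler('xyz',s["eef_rot"],degrees=True)
    print("shift",r.inv().apply(np.array(P)-s["ee_pos"]).round(4),"turn",(r.inv()*R.from_euler('xyz',rot,degrees=True)).as_rotvec(degrees=True).round(2))
E
python3 - <<'E'
from h import *
st();c=ctrl.calibration("wrist");im=ctrl.capture("wrist")
def sc(l,z=.006,p=(.487,.1024,-.344)):
    a,b=np.cos(p[2]),np.sin(p[2]);return [p[0]+a*l[0]-b*l[1],p[1]+b*l[0]+a*l[1],z+l[2]]
for L in([(.061,.026,.024),(.061,-.026,.024),(-.043,-.026,.024),(-.043,.026,.024)],[(-.044,.007,.058),(-.044,-.007,.058),(-.08,-.007,.058),(-.08,.007,.058)]):
    cv2.polylines(im,[np.round([proj("wrist",sc(l),c)[0] for l in L]).astype(int)],True,(0,0,255),1)
cv2.imwrite("pics/w1.png",im); to((.4286,.1233,.105),(180,0,70.3))
E
```

```text
2.1 [0.4002, 0.1088, 0.2336] [-179.9831, 0.0382, 70.1723] [-39.6867, 7.6555, 19.5663, 124.7306, -3.4097, 48.1392, 52.169] [0.4053, -0.3864, -0.3482] 0.0853
shift [0.0223 0.0226 0.1287] turn [-0.03  0.02 -0.04]
```

View pics/w1.png

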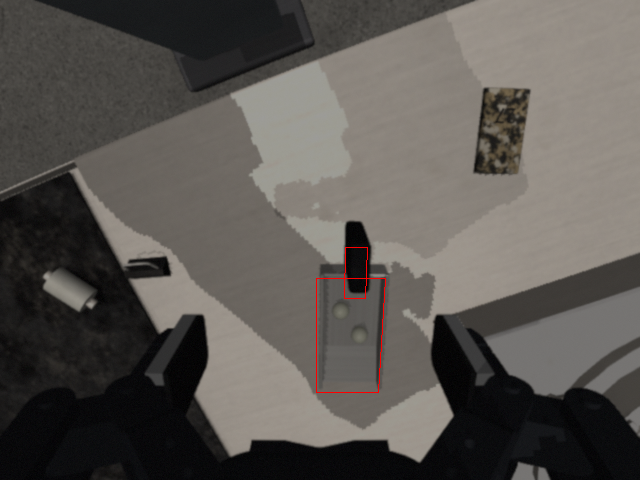

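The wrist view shows the scoop tab at about (357,260) and the tray at (350,330). That agrees with my estimate to about 2 mm. Grasping now.

>>> play_rows:
  motion: ".0115 .0105 0.01 0 0 0 .085;.0115 .0105 .02 0 0 0 .085;0 0 .025 0 0 0 .085;0 0 .025 0 0 0 .085;0 0 .025 0 0 0 .085;0 0 .016 0 0 0 .085;0 0 .0077 0 0 0 .085;0 0 0 0 0 0 .085;0 0 0 0 0 0 .0;0 0 0 0 0 0 .0;0 0 0 0 0 0 .0;0 0 0 0 0 0 .0;0 0 0 0 0 0 .0;0 0 0 0 0 0 .0"

```text
time: 3.9
ee_pos: [0.4277, 0.1249, 0.1054]
eef_rot: [180.0, -0.0, 70.3]
force: [-0.1, 0.9, 6.2]
width: 0.0131
```

Run:
```python
from h import *
st()
```

```text
3.9 [0.4277, 0.1249, 0.1054] [179.986, -0.0262, 70.3425] [-35.1785, 24.0903, 15.482, 126.774, -12.4266, 30.4775, 60.1041] [-0.0677, 0.9025, 6.1669] 0.0131
```

>>> play_rows:
  motion: "0 0 -.004 0 0 0 .0;0 0 -.008 0 0 0 .0;0 0 -.012 0 0 0 .0;0 -.004 -.015 0 0 0 .0;0 -.008 -.015 0 0 0 .0;0 -.01 -.015 0 0 0 .0;0 -.01 -.015 0 0 0 .0;0 -.01 -.015 0 0 0 .0;0 -.01 -.015 0 0 0 .0;0 -.006 -.01 0 0 0 .0;0 -.002 -.006 0 0 0 .0;0 0 0 0 0 0 0"

```text
time: 5.4
ee_pos: [0.3712, 0.145, 0.2356]
eef_rot: [180.0, -0.0, 70.4]
force: [0.5, -0.5, -1.5]
width: 0.0131
```

```bash
cat > kin.py <<'E'
from h import *
from scipy.optimize import least_squares
import itertools,json
data=[([0.137,.609,.303],[179.994,.093,77.351],[-81.257,23.602,-.727,91.504,.32,64.989,-4.709]),
([0.4002,0.1088,0.2336],[-179.9831,0.0382,70.1723],[-39.6867,7.6555,19.5663,124.7306,-3.4097,48.1392,52.169]),
([0.4277,0.1249,0.1054],[179.986,-0.0262,70.3425],[-35.1785,24.0903,15.482,126.774,-12.4266,30.4775,60.1041])]
def fk(p,sg,q):
    q=np.array(q)*np.array([sg[0],1,sg[1],1,sg[2],1,sg[3]])
    h,L1,L2,L3,o1,o7,ae,aw,as_=p
    T=np.eye(3);t=np.array([0,0,h])
    def rot(ax,a):
        nonlocal T;T=T@R.from_euler(ax,a,degrees=True).as_matrix()
    def tr(*v):
        nonlocal t;t=t+T@np.array(v)
    rot('z',q[0]+o1);tr(as_,0,0);rot('y',q[1]);rot('z',q[2]);tr(ae,0,L1);rot('y',q[3]);tr(-ae,0,0);rot('z',q[4]);tr(0,0,L2);rot('y',q[5]);tr(aw,0,L3);rot('z',q[6]+o7)
    return t,T
def res(p,sg):
    o=[]
    for P,e,q in data:
        t,T=fk(p,sg,q);o+=list((t-P)*10)
        o+=list((R.from_matrix(T).inv()*R.from_euler('xyz',e,degrees=True)).as_rotvec())
    return np.array(o+list(np.array(p[6:])*.02))
def fitkin():
    best=None
    for sg in itertools.product([-1,1],repeat=4):
        for o7 in(0,90,180,270):
            r=least_squares(res,[.35,.4,.4,.25,0,o7,0,0,0],args=(sg,),x_scale=[.1]*4+[10]*2+[.1]*3,max_nfev=80)
            if best is None or r.cost<best[0]:best=(r.cost,r.x,sg)
    return best
E
python3 - <<'E'
import kin
from kin import *
s=st();data.append((s["ee_pos"],s["eef_rot"],s["joint_positions"]))
b=fitkin();print(b[0],b[1].round(4),b[2]);print(res(b[1],b[2]).round(3))
json.dump([list(b[1]),list(b[2])],open("kin.json","w"))
E
```

```text
5.4 [0.3712, 0.145, 0.2356] [179.9717, -0.0477, 70.3577] [-45.7278, 5.7055, 18.799, 126.5149, -2.485, 48.0548, 45.0021] [0.541, -0.5054, -1.5377] 0.0131
0.0015536388292372888 [ 5.315000e-01  5.218000e-01  4.441000e-01  5.221000e-01 -4.524300e+00
  1.754754e+02  7.000000e-03 -3.880000e-02 -3.410000e-02] (-1, -1, -1, -1)
[ 0.002  0.001 -0.003 -0.    -0.    -0.    -0.011  0.007  0.007 -0.
 -0.     0.     0.014 -0.034 -0.015  0.     0.     0.    -0.014  0.03
  0.012  0.     0.     0.     0.    -0.001 -0.001]
```

>>> play_rows:
  motion: "-.004 .004 -.003 0 0 .8 0;-.008 .007 -.005 0 0 1.5 0;-.012 .011 -.0075 0 0 2.2 0;-.012 .011 -.0075 0 0 2.2 0;-.012 .011 -.0075 0 0 2.2 0;-.012 .011 -.0075 0 0 2.2 0;-.012 .011 -.0075 0 0 2.2 0;-.012 .011 -.0075 0 0 2.2 0;-.012 .011 -.0075 0 0 2.2 0;-.012 .011 -.0075 0 0 2.2 0;-.012 .011 -.0075 0 0 2.2 0;-.012 .011 -.0075 0 0 2.2 0;-.012 .011 -.0075 0 0 2.2 0;-.012 .011 -.0075 0 0 2.2 0;-.012 .011 -.0075 -3 0 2.2 0;-.008 .007 -.005 -4 0 1.5 0;-.004 .004 -.003 -4 0 .8 0;0 0 0 0 0 0 0"

```text
time: 7.65
ee_pos: [0.4007, -0.0936, 0.3498]
eef_rot: [169.0, -0.4, 37.2]
force: [-0.3, 0.2, -2.3]
width: 0.013
```

Run:
```python
import kin
from kin import *
s=st();data.append(([0.3712,0.145,0.2356],[179.9717,-0.0477,70.3577],[-45.7278,5.7055,18.799,126.5149,-2.485,48.0548,45.0021]))
data.append((s["ee_pos"],s["eef_rot"],s["joint_positions"]))
b=fitkin();print(b[0],b[1].round(4),b[2]);print(res(b[1],b[2]).round(3))
p,sg=b[1],b[2]
lo=np.array([-169.25,-16.82,-84.01,7.8,-59.2,7.22,-163.78]);hi=np.array([169.25,113.86,82.57,145.47,239.2,106.19,163.78])
F=np.array([.5915,-.3455,.167])
for yaw in range(-120,61,15):
  out=[]
  q=np.array(s["joint_positions"])
  for tilt in(0,25,50):
    Rs=R.from_euler('zy',[np.radians(0)*0+0,0]);Rs=R.from_euler('z',yaw,degrees=True)*R.from_euler('y',tilt,degrees=True)
    lip=F+R.from_euler('z',yaw,degrees=True).apply([-.022,0,.008])
    grip=lip-Rs.apply([.123,0,-.03]);tcp=grip+Rs.apply([0,0,.054])
    T=(Rs*R.from_euler('xyz',[180,0,90],degrees=True))
    def f(q):
        t,M=fk(p,sg,q);return np.r_[(t-tcp)*10,(R.from_matrix(M).inv()*T).as_rotvec()*2,(q-q0)*1e-4]
    bb=None
    for q3 in(-50,0,50):
      q0=q.copy();q0[2]=q3
      r=least_squares(f,np.clip(q0,lo+1,hi-1),bounds=(lo+2,hi-2))
      if bb is None or r.cost<bb[0]:bb=(r.cost,r.x)
    q=bb[1];out.append((round(bb[0],4),q.round().astype(int).tolist()))
  print(yaw,out)
```

```text
7.65 [0.4007, -0.0936, 0.3498] [169.0397, -0.3592, 37.155] [-31.0409, -7.3323, 29.1664, 121.2287, 14.3352, 59.266, 28.5358] [-0.3238, 0.1571, -2.3207] 0.013
0.0036176456947399505 [ 3.365000e-01  5.133000e-01  4.408000e-01  3.195000e-01 -4.556000e+00
  1.754604e+02  1.700000e-03 -4.630000e-02 -2.790000e-02] (-1, -1, -1, -1)
[ 0.006  0.004 -0.019 -0.    -0.    -0.    -0.004  0.021 -0.013 -0.
 -0.    -0.     0.003 -0.046  0.006  0.     0.    -0.    -0.01   0.045
 -0.011  0.     0.    -0.    -0.015 -0.006  0.036 -0.     0.015  0.001
  0.    -0.001 -0.001]
-120 [(np.float64(0.0), [-11, 37, 37, 82, -23, 68, -1]), (np.float64(0.0), [20, 31, 12, 83, -33, 72, 12]), (np.float64(0.0), [42, 37, 0, 80, -47, 85, 27])]
-105 [(np.float64(0.0), [-13, 33, 36, 89, -21, 65, 13]), (np.float64(0.0), [20, 32, 12, 81, -30, 78, 25]), (np.float64(0.0), [42, 42, -1, 70, -41, 97, 32])]
-90 [(np.float64(0.0), [-13, 29, 35, 95, -19, 62, 28]), (np.float64(0.0), [20, 33, 11, 79, -26, 85, 37]), (np.float64(0.0), [49, 48, -19, 61, -25, 104, 32])]
-75 [(np.float64(0.0), [-13, 26, 35, 100, -17, 60, 43]), (np.float64(0.
[... 800 characters left out ...]
76, 8, 91, 115]), (np.float64(0.1275), [-4, 51, 42, 62, 0, 104, 127])]
15 [(np.float64(0.0001), [31, 23, 5, 99, -2, 58, 143]), (np.float64(0.0), [19, 33, 7, 78, 14, 87, 128]), (np.float64(0.0247), [-9, 56, 51, 60, 0, 104, 143])]
30 [(np.float64(0.0001), [37, 26, 0, 94, 0, 60, 157]), (np.float64(0.0), [19, 33, 6, 79, 18, 82, 140]), (np.float64(0.0), [4, 48, 17, 61, 26, 104, 138])]
45 [(np.float64(0.0001), [61, 33, -32, 88, 18, 64, 160]), (np.float64(0.0), [30, 32, -10, 81, 29, 78, 147]), (np.float64(0.0), [9, 42, 2, 71, 41, 96, 139])]
60 [(np.float64(0.0002), [75, 46, -60, 82, 41, 75, 162]), (np.float64(0.0), [55, 39, -49, 83, 53, 83, 148]), (np.float64(0.0), [35, 42, -41, 80, 68, 100, 136])]
```

```bash
cat >> h.py <<'E'
F=np.array([.5915,-.3455,.167])
def lipose(yaw,tilt,back,z,lat=0):
    "TCP pose with scoop yaw/tilt, lip 'back' m behind funnel axis, at world z"
    Rz=R.from_euler('z',yaw,degrees=True);Rs=Rz*R.from_euler('y',tilt,degrees=True)
    lip=F+Rz.apply([-back,lat,0]);lip[2]=z
    return lip-Rs.apply([.123,0,-.03])+Rs.apply([0,0,.054]),Rs*R.from_euler('xyz',[180,0,90],degrees=True)
def rows(P,T,N,P0=None,T0=None):
    "one constant row that, repeated N times, carries pose0 (default: measured) to P,T"
    if P0 is None:
        s=ctrl.read_state();P0=np.array(s["ee_pos"]);T0=R.from_euler('xyz',s["eef_rot"],degrees=True)
    v=(T0.inv()*T).as_rotvec()/N;M=sum(R.from_rotvec(v*k).as_matrix() for k in range(N))
    s=np.linalg.solve(M,T0.inv().apply(P-P0))
    print(N,"x",np.round(s,4).tolist(),np.degrees(v).round(2).tolist(),"end",np.round(P,3))
E
python3 - <<'E'
from h import *
A=lipose(-75,0,.03,.205);rows(*A,16)
W=[A,lipose(-80,15,.03,.195),lipose(-90,30,.028,.183),lipose(-110,50,.025,.175)]
for a,b,n in zip(W,W[1:],(12,16,20)):rows(*b,n,*a)
E
```

```text
16 x [0.0055, 0.0097, 0.0049] [0.67, -0.15, 1.38] end [ 0.552 -0.198  0.289]
12 x [0.001, 0.002, -0.0018] [1.25, 0.05, 0.41] end [ 0.569 -0.22   0.308]
16 x [0.0012, 0.0018, -0.0013] [0.94, 0.24, 0.58] end [ 0.592 -0.253  0.317]
20 x [0.0011, 0.0019, -0.0019] [0.99, 0.65, 0.77] end [ 0.605 -0.308  0.323]
```

>>> play_rows:
  motion: ".0025 .0045 .0025 .35 0 .7 0;.0055 .0097 .0049 .67 -.15 1.38 0;.0055 .0097 .0049 .67 -.15 1.38 0;.0055 .0097 .0049 .67 -.15 1.38 0;.0055 .0097 .0049 .67 -.15 1.38 0;.0055 .0097 .0049 .67 -.15 1.38 0;.0055 .0097 .0049 .67 -.15 1.38 0;.0055 .0097 .0049 .67 -.15 1.38 0;.0055 .0097 .0049 .67 -.15 1.38 0;.0055 .0097 .0049 .67 -.15 1.38 0;.0055 .0097 .0049 .67 -.15 1.38 0;.0055 .0097 .0049 .67 -.15 1.38 0;.0055 .0097 .0049 .67 -.15 1.38 0;.0055 .0097 .0049 .67 -.15 1.38 0;.0055 .0097 .0049 .67 -.15 1.38 0;.0055 .0097 .0049 .67 -.15 1.38 0;.003 .005 .0025 .3 -.15 .7 0;0 0 0 0 0 0 0;0 0 0 0 0 0 0"

```text
time: 10.02
ee_pos: [0.5525, -0.1973, 0.2882]
eef_rot: [180.0, -0.0, 15.0]
force: [-0.2, 0.1, -1.8]
width: 0.0137
```

Run:
```python
from h import *
st();A=lipose(-75,0,.03,.205);W=[lipose(-80,15,.03,.195),lipose(-90,30,.028,.183),lipose(-110,50,.025,.175)]
rows(*W[0],12);rows(*W[1],16,*W[0]);t=ctrl.capture("top");s=ctrl.capture("side")
r=lambda im,x,y:cv2.resize(im[y:y+150,x:x+100],None,fx=4,fy=4,interpolation=cv2.INTER_CUBIC)
cv2.imwrite("pics/c3.png",np.hstack([r(t,395,130),r(s,360,200)]))
```

```text
10.03 [0.5525, -0.1973, 0.2882] [179.9522, -0.0406, 15.0] [-13.1782, 23.4209, 37.8632, 100.0341, -16.0284, 61.9757, 44.9974] [-0.1965, 0.1326, -1.7765] 0.0137
12 x [0.001, 0.002, -0.0019] [1.25, 0.05, 0.41] end [ 0.569 -0.22   0.308]
16 x [0.0012, 0.0018, -0.0013] [0.94, 0.24, 0.58] end [ 0.592 -0.253  0.317]
```

View pics/c3.png

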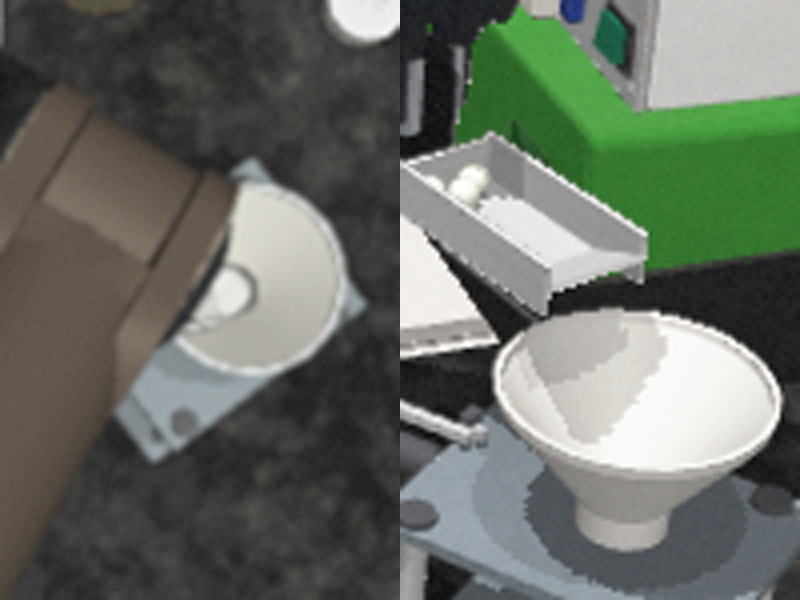

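The side view shows all three balls in the scoop and the lip just above and behind the funnel, at about (595,265) in the crop. I'll start the tilt.

>>> play_rows:
  motion: ".001 .002 -.0019 1.25 .05 .4 0;.001 .002 -.0019 1.25 .05 .4 0;.001 .002 -.0019 1.25 .05 .4 0;.001 .002 -.0019 1.25 .05 .4 0;.001 .002 -.0019 1.25 .05 .4 0;.001 .002 -.0019 1.25 .05 .4 0;.001 .002 -.0019 1.25 .05 .4 0;.001 .002 -.0019 1.25 .05 .4 0;.001 .002 -.0019 1.25 .05 .4 0;.001 .002 -.0019 1.25 .05 .4 0;.001 .002 -.0019 1.25 .05 .4 0;.001 .002 -.0019 1.25 .05 .4 0;0 0 0 0 0 0 0"

```text
time: 11.75
ee_pos: [0.5701, -0.2213, 0.3078]
eef_rot: [-165.0, -0.0, 10.1]
force: [0.2, 0.9, -1.4]
width: 0.0132
```

Run:
```python
from h import *
s=st();T=R.from_euler('xyz',s["eef_rot"],degrees=True)
Rs=T*R.from_euler('xyz',[180,0,90],degrees=True).inv()
lip=s["ee_pos"]+Rs.apply([.123,0,-.084]);print("lip",lip.round(4))
for l in(-.026,.026):print("exp lip corner bottom,lip",proj("side",lip+Rs.apply([0,l,0])).round(1))
W=[lipose(-90,30,.028,.183),lipose(-110,50,.025,.175)]
rows(*W[0],16);rows(*W[1],20,*W[0]);im=ctrl.capture("side")
cv2.imwrite("pics/c4.png",cv2.resize(im[200:350,350:500],None,fx=4,fy=4,interpolation=cv2.INTER_CUBIC))
```

```text
11.75 [0.5701, -0.2213, 0.3078] [-165.0407, -0.0003, 10.1023] [-1.1327, 29.2386, 34.832, 89.586, -27.9623, 78.074, 50.5335] [0.2481, 0.874, -1.3535] 0.0132
lip [ 0.5871 -0.3169  0.1949]
exp lip corner bottom,lip [[396.6 277. ]]
exp lip corner bottom,lip [[423.5 269.6]]
16 x [0.0012, 0.0017, -0.0013] [0.94, 0.24, 0.59] end [ 0.592 -0.253  0.317]
20 x [0.0011, 0.0019, -0.0019] [0.99, 0.65, 0.77] end [ 0.605 -0.308  0.323]
```

View pics/c4.png

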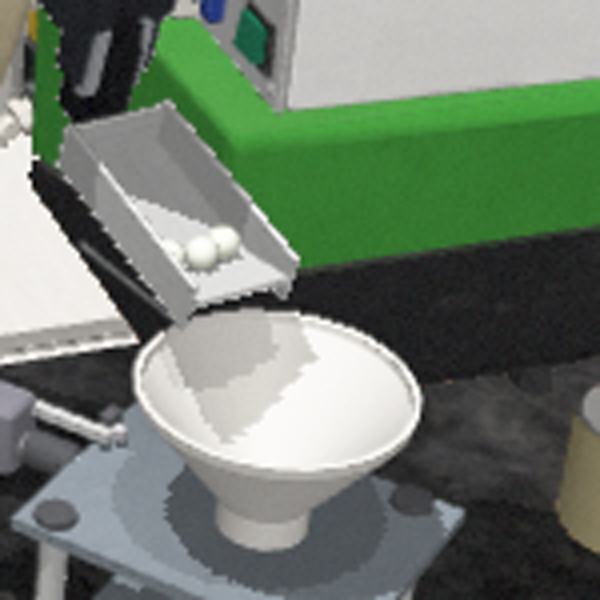

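The lip corners sit where expected, at (190,305) and (290,285) in the crop, and the balls have gathered at the front of the tray. I'll continue tilting.

>>> play_rows:
  motion: ".0012 .0017 -.0013 .94 .24 .59 0;.0012 .0017 -.0013 .94 .24 .59 0;.0012 .0017 -.0013 .94 .24 .59 0;.0012 .0017 -.0013 .94 .24 .59 0;.0012 .0017 -.0013 .94 .24 .59 0;.0012 .0017 -.0013 .94 .24 .59 0;.0012 .0017 -.0013 .94 .24 .59 0;.0012 .0017 -.0013 .94 .24 .59 0;.0012 .0017 -.0013 .94 .24 .59 0;.0012 .0017 -.0013 .94 .24 .59 0;.0012 .0017 -.0013 .94 .24 .59 0;.0012 .0017 -.0013 .94 .24 .59 0;.0012 .0017 -.0013 .94 .24 .59 0;.0012 .0017 -.0013 .94 .24 .59 0;.0012 .0017 -.0013 .94 .24 .59 0;.0012 .0017 -.0013 .94 .24 .59 0"

```text
time: 13.8
ee_pos: [0.5923, -0.2517, 0.317]
eef_rot: [-149.9, 0.1, -0.0]
force: [0.3, -1.1, -1.6]
width: 0.0133
```

Run:
```python
from h import *
st();rows(*lipose(-110,50,.025,.175),20);rows(*lipose(-105,50,.025,.175),20)
```

```text
13.8 [0.5923, -0.2517, 0.317] [-149.9118, 0.059, -0.0454] [9.6785, 35.813, 32.5345, 81.2948, -40.6878, 90.6729, 48.3147] [0.3364, -1.0926, -1.6357] 0.0133
20 x [0.0011, 0.0019, -0.002] [0.99, 0.65, 0.77] end [ 0.605 -0.308  0.323]
20 x [0.0008, 0.0019, -0.002] [0.99, 0.49, 0.57] end [ 0.602 -0.307  0.323]
```

>>> play_rows:
  motion: ".0011 .0019 -.002 .99 .65 .77 0;.0011 .0019 -.002 .99 .65 .77 0;.0011 .0019 -.002 .99 .65 .77 0;.0011 .0019 -.002 .99 .65 .77 0;.0011 .0019 -.002 .99 .65 .77 0;.0011 .0019 -.002 .99 .65 .77 0;.0011 .0019 -.002 .99 .65 .77 0;.0011 .0019 -.002 .99 .65 .77 0;.0011 .0019 -.002 .99 .65 .77 0;.0011 .0019 -.002 .99 .65 .77 0"

```text
time: 15.05
ee_pos: [0.601, -0.2794, 0.3228]
eef_rot: [-139.9, -0.9, -10.1]
force: [0.1, 0.3, -0.2]
width: 0.0129
```

Run:
```python
from h import *
st();rows(*lipose(-110,50,.025,.175),10);im=ctrl.capture("side")
cv2.imwrite("pics/c5.png",cv2.resize(im[200:350,350:500],None,fx=4,fy=4,interpolation=cv2.INTER_CUBIC))
```

```text
15.05 [0.601, -0.2794, 0.3228] [-139.9109, -0.8564, -10.0919] [16.4246, 38.3663, 31.2232, 79.6998, -50.6078, 94.6358, 45.0709] [0.1354, 0.2745, -0.1618] 0.0129
10 x [0.0011, 0.0019, -0.0019] [0.98, 0.64, 0.76] end [ 0.605 -0.308  0.323]
```

View pics/c5.png

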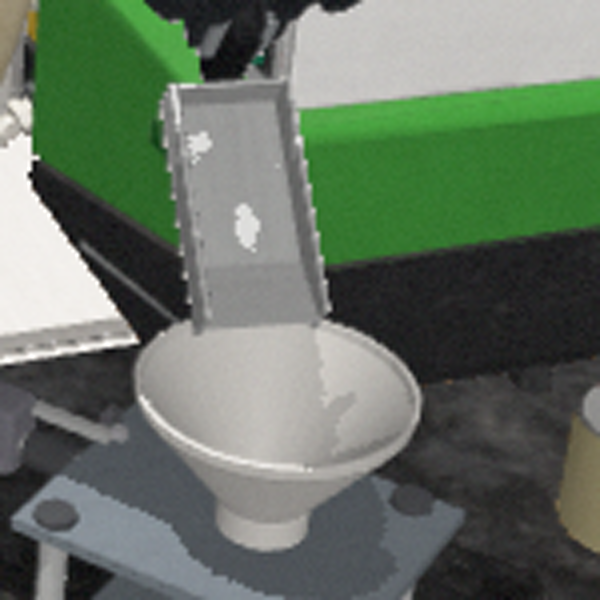

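The tray is empty; the white specks on it are highlights. I'll level the scoop and carry it back.

Run:
```python
from h import *
A=lipose(-70,0,.045,.235);rows(*A,20)
E0=lambda y:R.from_euler('xyz',[180,0,y],degrees=True)
B=(np.array([.385,-.07,.27]),E0(40));rows(*B,14,*A)
C=(np.array([.371,.145,.2356]),E0(70.35));rows(*C,14,*B)
D=(np.array([.4277,.1249,.1054]),E0(70.35));rows(*D,10,*C)
```

```text
20 x [-0.003, -0.0047, 0.0019] [-1.95, -0.57, -1.43] end [ 0.534 -0.188  0.319]
14 x [-0.0052, -0.0126, 0.0035] [-0.0, 0.0, -1.43] end [ 0.385 -0.07   0.27 ]
14 x [0.012, -0.0099, 0.0025] [0.0, 0.0, -2.17] end [0.371 0.145 0.236]
10 x [0.0, 0.006, 0.013] [0.0, 0.0, 0.0] end [0.428 0.125 0.105]
```

>>> play_rows:
  motion: "-.003 -.0047 .0019 -1.95 -.57 -1.43 0;-.003 -.0047 .0019 -1.95 -.57 -1.43 0;-.003 -.0047 .0019 -1.95 -.57 -1.43 0;-.003 -.0047 .0019 -1.95 -.57 -1.43 0;-.003 -.0047 .0019 -1.95 -.57 -1.43 0;-.003 -.0047 .0019 -1.95 -.57 -1.43 0;-.003 -.0047 .0019 -1.95 -.57 -1.43 0;-.003 -.0047 .0019 -1.95 -.57 -1.43 0;-.003 -.0047 .0019 -1.95 -.57 -1.43 0;-.003 -.0047 .0019 -1.95 -.57 -1.43 0;-.003 -.0047 .0019 -1.95 -.57 -1.43 0;-.003 -.0047 .0019 -1.95 -.57 -1.43 0;-.003 -.0047 .0019 -1.95 -.57 -1.43 0;-.003 -.0047 .0019 -1.95 -.57 -1.43 0;-.003 -.0047 .0019 -1.95 -.57 -1.43 0;-.003 -.0047 .0019 -1.95 -.57 -1.43 0;-.003 -.0047 .0019 -1.95 -.57 -1.43 0;-.003 -.0047 .0019 -1.95 -.57 -1.43 0;-.003 -.0047 .0019 -1.95 -.57 -1.43 0;-.003 -.0047 .0019 -1.95 -.57 -1.43 0"

```text
time: 17.6
ee_pos: [0.5343, -0.1855, 0.3186]
eef_rot: [179.8, 0.1, 20.2]
force: [-0.3, 0.5, -0.9]
width: 0.0133
```

>>> play_rows:
  motion: "-.0052 -.0126 .0035 0 0 -1.43 0;-.0052 -.0126 .0035 0 0 -1.43 0;-.0052 -.0126 .0035 0 0 -1.43 0;-.0052 -.0126 .0035 0 0 -1.43 0;-.0052 -.0126 .0035 0 0 -1.43 0;-.0052 -.0126 .0035 0 0 -1.43 0;-.0052 -.0126 .0035 0 0 -1.43 0;-.0052 -.0126 .0035 0 0 -1.43 0;-.0052 -.0126 .0035 0 0 -1.43 0;-.0052 -.0126 .0035 0 0 -1.43 0;-.0052 -.0126 .0035 0 0 -1.43 0;-.0052 -.0126 .0035 0 0 -1.43 0;-.0052 -.0126 .0035 0 0 -1.43 0;-.0052 -.0126 .0035 0 0 -1.43 0"

```text
time: 19.35
ee_pos: [0.3844, -0.0682, 0.2693]
eef_rot: [179.9, 0.1, 40.3]
force: [-0.1, -0.0, -0.3]
width: 0.0132
```

Run:
```python
from h import *
st()
E0=lambda y:R.from_euler('xyz',[180,0,y],degrees=True)
C=(np.array([.371,.145,.2356]),E0(70.35));rows(*C,14)
D=(np.array([.4277,.1249,.1054]),E0(70.35));rows(*D,10,*C)
t=ctrl.capture("top");s=ctrl.capture("side")
r=lambda im,x,y:cv2.resize(im[y:y+150,x:x+100],None,fx=4,fy=4,interpolation=cv2.INTER_CUBIC)
cv2.imwrite("pics/c6.png",np.hstack([r(t,405,130),r(s,360,260)]))
```

```text
19.35 [0.3844, -0.0682, 0.2693] [179.9196, 0.1345, 40.258] [-26.493, 1.3495, 30.399, 125.5593, -0.6627, 53.319, 44.5534] [-0.1448, -0.0018, -0.2969] 0.0132
14 x [0.0119, -0.0098, 0.0024] [0.0, 0.01, -2.15] end [0.371 0.145 0.236]
10 x [0.0, 0.006, 0.013] [0.0, 0.0, 0.0] end [0.428 0.125 0.105]
```

View pics/c6.png

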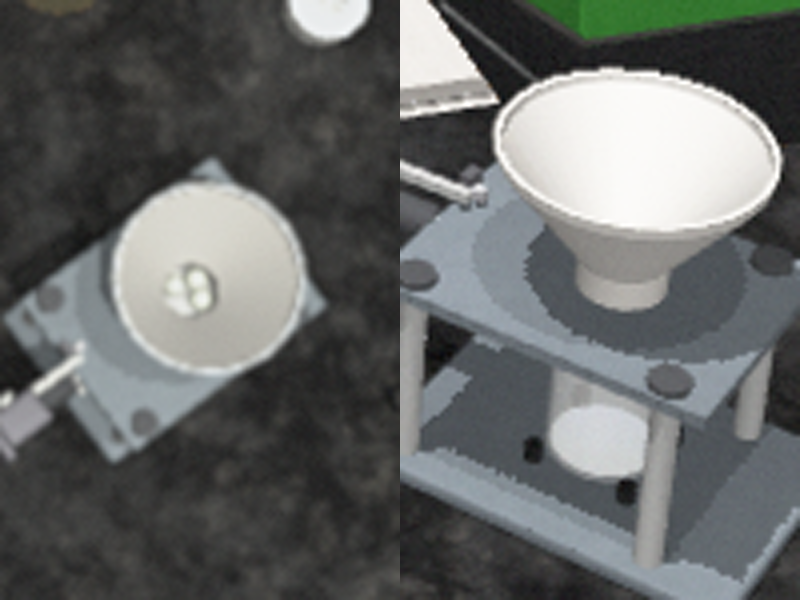

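The top crop shows all three balls in the funnel throat, around (190,290). Returning the scoop now.

>>> play_rows:
  motion: ".006 -.005 .001 0 0 -1 0;.0119 -.0098 .0024 0 0 -2.15 0;.0119 -.0098 .0024 0 0 -2.15 0;.0119 -.0098 .0024 0 0 -2.15 0;.0119 -.0098 .0024 0 0 -2.15 0;.0119 -.0098 .0024 0 0 -2.15 0;.0119 -.0098 .0024 0 0 -2.15 0;.0119 -.0098 .0024 0 0 -2.15 0;.0119 -.0098 .0024 0 0 -2.15 0;.0119 -.0098 .0024 0 0 -2.15 0;.0119 -.0098 .0024 0 0 -2.15 0;.0119 -.0098 .0024 0 0 -2.15 0;.0119 -.0098 .0024 0 0 -2.15 0;.0119 -.0098 .0024 0 0 -2.15 0;.006 -.0048 .0014 0 0 -1.15 0;0 0 0 0 0 0 0"

```text
time: 21.45
ee_pos: [0.3717, 0.1447, 0.2352]
eef_rot: [-180.0, 0.2, 70.3]
force: [0.5, -0.4, -1.3]
width: 0.0129
```

>>> play_rows:
  motion: "0 .006 .013 0 0 0 0;0 .006 .013 0 0 0 0;0 .006 .013 0 0 0 0;0 .006 .013 0 0 0 0;0 .006 .013 0 0 0 0;0 .006 .013 0 0 0 0;0 .006 .013 0 0 0 0;0 .006 .013 0 0 0 0;0 .006 .01 0 0 0 0;0 .006 .006 0 0 0 0;0 0 .004 0 0 0 0;0 0 .002 0 0 0 0;0 0 0 0 0 0 0"

```text
time: 23.08
ee_pos: [0.4281, 0.1238, 0.1094]
eef_rot: [-180.0, 0.2, 70.3]
force: [0.1, -0.4, -0.9]
width: 0.0129
```

Run:
```python
from h import *
st();to((.4277,.1249,.1054),(180,0,70.35))
```

```text
23.07 [0.4281, 0.1238, 0.1094] [-179.992, 0.1521, 70.2724] [-33.6109, 23.5175, 13.6111, 126.4773, -10.2562, 31.1093, 57.9952] [0.0588, -0.39, -0.8503] 0.0129
shift [ 0.0009 -0.0007  0.004 ] turn [-0.01  0.15 -0.08]
```

>>> play_rows:
  motion: "0 0 .002 0 0 0 0;0 0 .001 0 0 0 0;0 0 .0008 0 0 0 0;0 0 0 0 0 0 0"

```text
time: 23.58
ee_pos: [0.4282, 0.1238, 0.1055]
eef_rot: [-180.0, 0.2, 70.3]
force: [0.7, 0.0, -0.9]
width: 0.0134
```

>>> play_rows:
  motion: "0 0 .0005 0 0 0 0;0 0 .0005 0 0 0 0;0 0 0 0 0 0 0"

```text
time: 23.95
ee_pos: [0.4283, 0.1238, 0.1054]
eef_rot: [-180.0, 0.1, 70.3]
force: [-4.7, -0.5, 13.8]
width: 0.0131
```

>>> play_rows:
  motion: "0 0 -.0006 0 0 0 0;0 0 0 0 0 0 .03;0 0 0 0 0 0 .085;0 0 0 0 0 0 .085;0 0 0 0 0 0 .085;0 0 0 0 0 0 .085;0 0 -.01 0 0 0 .085;0 0 -.02 0 0 0 .085;0 -.005 -.03 0 0 0 .085;0 -.005 -.04 0 0 0 .085;0 -.005 -.04 0 0 0 .085;0 0 -.03 0 0 0 .085;0 0 0 0 0 0 .085"

```text
time: 25.58
ee_pos: [0.4152, 0.1295, 0.2778]
eef_rot: [179.8, -0.1, 70.3]
force: [0.0, -0.0, 0.2]
width: 0.0851
```

Run:
```python
from h import *
s=st();c=ctrl.calibration("wrist");w=ctrl.capture("wrist");t=ctrl.capture("side")
r=cv2.resize(t[215:275,235:335],None,fx=3,fy=3,interpolation=cv2.INTER_CUBIC)
o=np.zeros((480,800,3),np.uint8);o[:,:500]=w[:,70:570];o[:180,500:800]=r;cv2.imwrite("pics/c7.png",o)
# stage above head
E0=lambda y:R.from_euler('xyz',[180,0,y],degrees=True)
p=(.592,-.3452,np.radians(-51.8));h=np.array([p[0]-.13*np.cos(p[2]),p[1]-.13*np.sin(p[2]),.1485]);print(h)
V=(np.array([.40,-.05,.29]),E0(58));rows(*V,10)
H=(h+[-.02,.025,.11],E0(38.2));rows(*H,10,*V)
```

```text
25.57 [0.4152, 0.1295, 0.2778] [179.8145, -0.0795, 70.2601] [-40.0237, 5.9731, 17.6805, 119.3405, -2.1364, 54.7945, 49.0528] [0.0485, -0.0163, 0.2203] 0.0851
[ 0.51160691 -0.2430386   0.1485    ]
10 x [-0.0168, 0.0064, -0.0014] [0.0, 0.01, 1.23] end [ 0.4  -0.05  0.29]
10 x [-0.0067, 0.018, 0.0031] [0.0, -0.0, 1.98] end [ 0.492 -0.218  0.258]
```

View pics/c7.png

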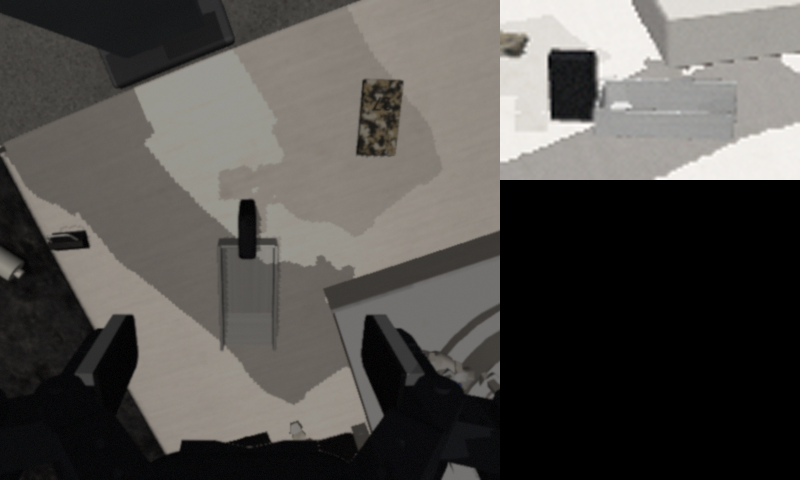

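The wrist view shows the scoop flat, empty and released, with its tab at (247,230) and the other objects undisturbed. Next I'll go above the handle.

>>> play_rows:
  motion: "-.0168 .0064 -.0014 0 0 1.23 .085;-.0168 .0064 -.0014 0 0 1.23 .085;-.0168 .0064 -.0014 0 0 1.23 .085;-.0168 .0064 -.0014 0 0 1.23 .085;-.0168 .0064 -.0014 0 0 1.23 .085;-.0168 .0064 -.0014 0 0 1.23 .085;-.0168 .0064 -.0014 0 0 1.23 .085;-.0168 .0064 -.0014 0 0 1.23 .085;-.0168 .0064 -.0014 0 0 1.23 .085;-.0168 .0064 -.0014 0 0 1.23 .085;-.0067 .018 .0031 0 0 1.98 .085;-.0067 .018 .0031 0 0 1.98 .085;-.0067 .018 .0031 0 0 1.98 .085;-.0067 .018 .0031 0 0 1.98 .085;-.0067 .018 .0031 0 0 1.98 .085;-.0067 .018 .0031 0 0 1.98 .085;-.0067 .018 .0031 0 0 1.98 .085;-.0067 .018 .0031 0 0 1.98 .085;-.0067 .018 .0031 0 0 1.98 .085;-.0067 .018 .0031 0 0 1.98 .085"

```text
time: 28.18
ee_pos: [0.4924, -0.2187, 0.2587]
eef_rot: [179.9, 0.1, 38.0]
force: [-0.1, 0.3, 0.6]
width: 0.0852
```

>>> play_rows:
  motion: "0 0 0 0 0 0 .085;0 0 0 0 0 0 .085"

```text
time: 28.42
ee_pos: [0.4918, -0.2172, 0.2588]
eef_rot: [180.0, 0.1, 38.2]
force: [-0.4, -0.3, 0.5]
width: 0.0851
```

Run:
```python
from h import *
s=st();c=ctrl.calibration("wrist");im=ctrl.capture("wrist");cv2.imwrite("pics/w2raw.png",im)
p=(.592,-.3452,np.radians(-51.8))
def pt(l):
    a,b=np.cos(p[2]),np.sin(p[2]);return proj("wrist",[p[0]+a*l[0]-b*l[1],p[1]+b*l[0]+a*l[1],l[2]],c)[0]
im=cv2.resize(im[:450,20:620],None,fx=1.333,fy=1.333,interpolation=cv2.INTER_CUBIC)
def poly(L,col):
    q=np.array([pt(l) for l in L]);print(q.round(1).tolist() if len(L)<9 else "");cv2.polylines(im,[np.round((q-[20,0])*1.333).astype(int)],True,col,1)
poly([(-.146,-.012,.1115),(-.114,-.012,.1115),(-.114,.012,.1115),(-.146,.012,.1115)],(0,0,255))
poly([(-.152,-.017,.1115),(-.146,-.017,.1115),(-.146,.017,.1115),(-.152,.017,.1115)],(255,0,0))
poly([(.054*np.cos(a),.054*np.sin(a),.167) for a in np.linspace(0,6.28,40)],(0,255,0))
cv2.imwrite("pics/w2.png",im)
```

```text
28.43 [0.4918, -0.2172, 0.2588] [179.962, 0.1466, 38.1678] [-10.2646, 19.9828, 36.6868, 108.5243, -14.0659, 56.065, 70.8708] [-0.4087, -0.3257, 0.5458] 0.0851
[[299.1, 279.3], [300.0, 326.4], [338.6, 326.4], [339.5, 279.4]]
[[290.5, 270.0], [290.7, 279.3], [347.9, 279.4], [348.1, 270.1]]
```

View pics/w2.png

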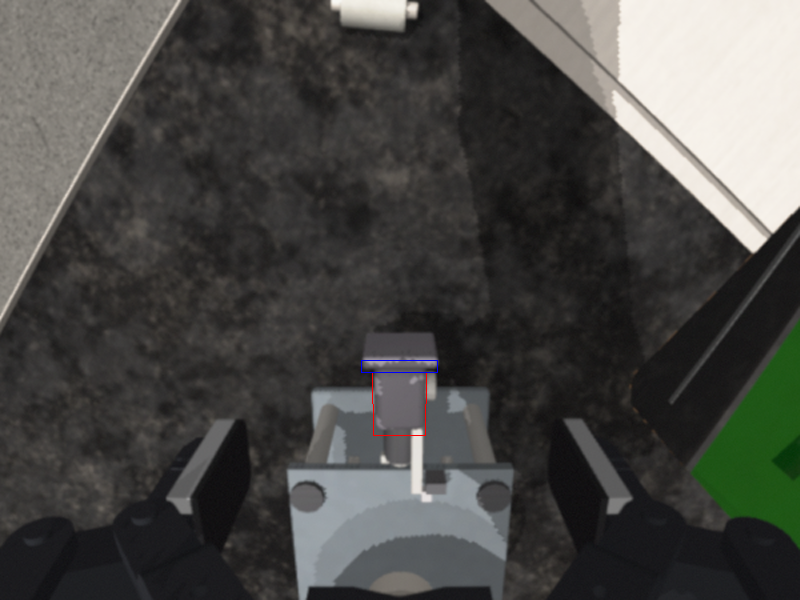

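The head matches the overlay, with its sides at 372–428 px and the button on the right at (432,385). Descending 0.110 and moving 0.031 along tool y, then closing.

>>> play_rows:
  motion: "0 .008 .005 0 0 0 .085;0 .012 .01 0 0 0 .085;0 .011 .015 0 0 0 .085;0 0 .02 0 0 0 .085;0 0 .02 0 0 0 .085;0 0 .02 0 0 0 .085;0 0 .013 0 0 0 .085;0 0 .007 0 0 0 .085;0 0 0 0 0 0 .085;0 0 0 0 0 0 .085"

```text
time: 29.72
ee_pos: [0.5114, -0.2423, 0.1495]
eef_rot: [179.9, 0.1, 38.2]
force: [-0.0, -0.8, 0.3]
width: 0.0852
```

Run:
```python
from h import *
st();to((.5107,-.2418,.1485),(180,0,38.2))
```

```text
29.73 [0.5114, -0.2423, 0.1495] [179.874, 0.1063, 38.1575] [-3.1091, 31.0814, 31.6729, 109.8724, -22.2678, 45.1213, 78.9975] [-0.0369, -0.7527, 0.2679] 0.0852
shift [-0.0002 -0.0009  0.001 ] turn [ 0.13  0.11 -0.04]
```

>>> play_rows:
  motion: "0 0 .001 0 0 0 .06;0 0 0 0 0 0 .03;0 0 0 0 0 0 .0;0 0 0 0 0 0 .0;0 0 0 0 0 0 .0;0 0 0 0 0 0 .0;0 0 0 0 0 0 .0;0 0 0 0 0 0 .0"

```text
time: 30.72
ee_pos: [0.5114, -0.2419, 0.1484]
eef_rot: [179.9, 0.1, 38.2]
force: [-0.2, 2.8, 5.5]
width: 0.0232
```

The opening is 23.2 mm, so the button is flush. I'll pull to the first stop.

>>> play_rows:
  motion: "0 -.002 0 0 0 0 0;0 -.004 0 0 0 0 0;0 -.006 0 0 0 0 0;0 -.006 0 0 0 0 0;0 -.006 0 0 0 0 0;0 -.006 0 0 0 0 0;0 -.006 0 0 0 0 0;0 -.005 0 0 0 0 0;0 0 0 0 0 0 0;0 0 0 0 0 0 0"

```text
time: 31.98
ee_pos: [0.4861, -0.2099, 0.1483]
eef_rot: [179.8, 0.1, 38.2]
force: [2.7, -0.8, 5.1]
width: 0.0233
```

>>> play_rows:
  motion: "0 -.003 0 0 0 0 0;0 -.006 0 0 0 0 0;0 -.006 0 0 0 0 0;0 -.006 0 0 0 0 0;0 -.006 0 0 0 0 0;0 -.006 0 0 0 0 0;0 -.005 0 0 0 0 0;0 -.003 0 0 0 0 0;0 -.002 0 0 0 0 0;0 0 0 0 0 0 0;0 0 0 0 0 0 0"

```text
time: 33.35
ee_pos: [0.4603, -0.1773, 0.1484]
eef_rot: [179.7, 0.1, 38.1]
force: [6.1, -5.8, 2.5]
width: 0.0231
```

>>> play_rows:
  motion: "0 -.001 0 0 0 0 0;0 -.001 0 0 0 0 0;0 0 0 0 0 0 0;0 0 0 0 0 0 0"

```text
time: 33.85
ee_pos: [0.4591, -0.1758, 0.1484]
eef_rot: [179.7, 0.1, 38.1]
force: [7.0, -5.2, 2.0]
width: 0.023
```

Run:
```python
from h import *
s=st();d=np.array(s["ee_pos"])-[.5114,-.2419,.1484];print(d.round(4),np.hypot(*d[:2]))
t=ctrl.capture("top");w=ctrl.capture("side")
r=lambda im,x,y:cv2.resize(im[y:y+150,x:x+100],None,fx=4,fy=4,interpolation=cv2.INTER_CUBIC)
cv2.imwrite("pics/c8.png",np.hstack([r(t,395,130),r(w,350,260)]))
```

```text
33.85 [0.4591, -0.1758, 0.1484] [179.684, 0.0886, 38.1369] [-10.7757, 25.0452, 32.7843, 120.2243, -20.5231, 39.9411, 73.5883] [7.0281, -5.1844, 2.0088] 0.023
[-0.0523  0.0661 -0.    ] 0.084290791461745
```

View pics/c8.png

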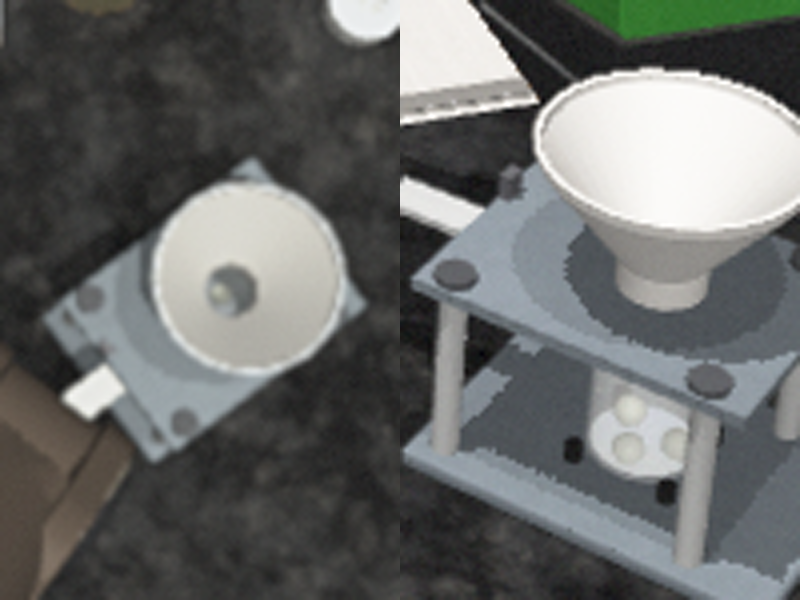

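>>> play_rows:
  motion: "0 -.001 0 0 0 0 0;0 0 0 0 0 0 0;0 0 0 0 0 0 0;0 0 0 0 0 0 0"

```text
time: 34.45
ee_pos: [0.459, -0.1757, 0.1485]
eef_rot: [179.6, 0.1, 38.1]
force: [8.8, -7.9, -1.0]
width: 0.0235
```

The pose stayed put and the pull force rose, so the handle is at the hard second stop. Handing in.

```bash
python3 -c "
from h import *
st();print(ctrl.job_done())"
```

```text
34.45 [0.459, -0.1757, 0.1485] [179.5805, 0.0753, 38.1247] [-10.8603, 24.9902, 32.8237, 120.2978, -20.4837, 39.8195, 73.5138] [8.8487, -7.9097, -1.0178] 0.0235
the job is handed in; nothing more can be done
None
```

The job is done and handed in at 34.5 s of the 72 s allowed; the hand-in gives no verdict, so these are my own checks:

- **Pour and scoop:** I tipped the three balls into the funnel, and a picture showed all three in the throat. The scoop went back to its starting place, where the wrist picture showed it flat, empty and let go. The tile and clip looked undisturbed in that picture; the roller was only partly in view, and I did not measure any of the three again afterwards.
- **Handle:** I gripped it with the button squeezed in; the opening read 23 mm on the 24 mm head. I drew it about 84 mm to the second stop. A further 1 mm of pull did not move it and raised the force, so it is against the stop and still held there.
- **Balls:** The last side picture shows all three inside the upright beaker, with the funnel throat empty.

The scoop pressed briefly on the bench with about 14 N as I set it down, so I backed off before letting go. No check failed. The joint values for the handle, shutter and button were not readable directly, so those are inferred from finger opening, distance and force.

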